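# Clear the light bench and slide the fragment carriage home under the camera

### The arm

A 6-joint arm with a two-finger parallel gripper is mounted at the origin on the work surface. World frame = base frame: x ahead of the robot, y to its left, z up, the work surface at z = 0. Lengths are in m, angles in rad, forces in N, time in s.
With the tool pointing down it reaches from about 0.425 to 0.95 m from the base axis. Payload 3.5 kg.
Tool frame: the origin (TCP) lies on the centre line of the jaws, within the pads' length; the fingertips stand 25 mm ahead of it and the grasp point (between the pads) lies 6 mm ahead of it (ctrl.finger_overhang is the distance from the TCP to the fingertips, in m); z points along the fingers, y is the line along which they close (so a half turn about z gives the same grasp; the last joint's range is limited). The gripper opens to 85 mm and grips with 20 to 120 N. Pads are 22 mm wide; open, the fingers measure 114 mm over their backs; the gripper's body (76 mm by 85 mm) begins 54 mm behind the grasp point. The pads swing forward as they close: fully open they stand 13 mm farther back than shut.
Start: joints at [0.958, 0.286, 1.577, -0, 1.279, -0.15], TCP at [0.301, 0.604, 0.256] pointing down, gripper open.
Joint ranges: [-2.77, 2.77], [-0.9, 2.22], [0.21, 2.48], [-1.53, 4.67], [0.24, 2.81], [-2.84, 2.84]. Speed limits (rad/s): [2.79, 2.79, 3.14, 3.14, 3.14, 3.14].

### API

Orientations are given as a unit quaternion [x, y, z, w].
In Python, from plant import get_state, imaging, job, ctrl gives the robot as it stands.
- The arm moves only by the tool jog_arm, never from a script. Its argument "increments" is a list of rows, each an object of numbers: "dx", "dy", "dz": the shift along the world's x, y, z each as a share of 12 cm, from -1 to 1; "ax", "ay", "az": the turn, a rotation vector about the world's x, y, z each as a share of pi/2 rad, from -1 to 1; "gripper": the gripper command: -1 is shut, 1 is fully open, values between are in proportion. A call has 1 to 10 rows; each row is the pose to reach, as a shift and turn from the pose commanded when the call began; what a row does not reach only later rows make up. A row lasts 1/10 s, in which the tool goes at most 50 mm and 8.59 degrees, less where a joint would pass 70% of its speed; a pose out of reach is approached as far as the arm can. A call with a number of a shift or a turn outside -1 to 1 is refused whole. A call with a gripper value outside its range is refused whole. The fingers move at their own pace and stop on an object; "force" is the grip in N (left out, the last holds). Time passes only in rows, so rows that repeat a pose let the fingers close. It gives the time, the measured TCP pose, the force, the opening and the grip force at its end, in the units of the state.
- get_state(): the state, without advancing time (a new reading comes with each control period).
- imaging.read_camera(name): name is "side" or "top" or "wrist"; returns a dict with "frame" (420x560x3 uint8, blue, green, red), "depth" (420x560 float32, m along the optical axis (not along the pixel's ray), 0 where there is no reading), "camera_matrix" (3x3 intrinsics, pixels), "dist" ([k1, k2, p1, p2, k3] as OpenCV has them; the pictures are not rectified), "extrinsics" (4x4, takes a point from camera to world coordinates); the wrist camera has in their place "mount" (4x4, takes a point from camera to tool coordinates, whose origin is the TCP and whose axes are the flange's). Camera axes: x right, y up, looking along -z (the intrinsics and any distortion apply to the point x, -y, -z); pixel columns grow to the right and rows downward; lengths in m; the calibration is good to about 2 mm. A picture is of the moment at which its call begins: read the wrist's pose just before it.
- job.sign_off(): hands the job in; it is judged then, once.
The state is a dict: "time": time; "qpos": joint angles; "dq": joint speeds; "joint_efforts": joint torques, N m; "eef_pos": TCP position; "tcp_rot": TCP orientation; "contact_force": force on the tool from outside, world axes, zero at the start; "wrist_torque": the same for the moment, N m; "opening": opening from 0.0 (shut) to 1.0 (fully open); "finger_force": force on a finger pad.
Only numpy, scipy, OpenCV 4.12 (cv2) and the standard library are available. Lean on these libraries where they do the work, as an engineer would, in place of code of your own. Each camera call takes 0.05 s, during which the arm holds its last target. There are 200 camera calls.

### The job

Lift the steel brush washer off the light panel by its handle and set it down gently, upright, on the round cork mat, so that the carriage has a clear run. Then slide the carriage with the mounted fragment along its guides until it is fully home against the end stops under the camera hood; it jams when pushed off-centre, so ease it along its centre line and never force it. Leave everything else on the table where it is.

Things in the scene. Friction and masses are not known exactly. Their poses are not given: they have to be found in the camera images.
- bench: Imaging bench, fixed: light box 220 x 520 x 50 mm (bench x, y, z), dark wooden sides, glowing white top (the light panel, 50 mm above the table). Two aluminium guides run along bench y from -215 to 193 mm, inner lips 150 mm apart, tops 68 mm above the table. Origin: centre of the underside. The carriage travels towards +y; x = 0 is the guides' centre line.
- bench_home (a point): Point on the bench's centre line, at bench y = 150 mm, 54 mm above the table, axes as the bench's. The carriage's origin lies here when it is fully home, its shoes against the rubber end stops.
- carriage: Carriage, 0.7 kg: aluminium frame 136 mm wide (x), 110 mm long (y), top 69 mm above the table, with a brown fragment under glass. Two white shoes 44 mm long ride in the guides, 1.5 mm play each side. Origin: on its centre line, mid-length, under the shoes (54 mm above the table); y along the travel. Pushed at the centre it moves at 1 to 2 N; over 15 mm off-centre it can twist 5 degrees and jam.
- hood_mouth (a point): Middle of the front edge of the roof of the grey camera hood over the +y end of the bench (part of the bench): bench y = 110 mm, 135 mm above the table. The hood reaches to y = 260 mm; a black camera 70 mm wide stands on it from y = 140 to 200 mm, up to 205 mm above the table. The carriage enters the hood under this edge.
- push_bar (a point): Middle of the carriage's push bar (blue sleeve, 30 mm long): polished steel bar, 10 mm in diameter, 120 mm long along carriage x, 115 mm behind the carriage's origin, 60 mm behind the frame, axis 90 mm above the table; only the light panel or the table lies under it. A jam does not yield to more push at the middle: a light push (about 5 N) 45 mm out on the lagging side of the bar squares it again.
- washer: Brush washer, about 0.4 kg: a closed stainless steel pot with lid, 86 mm in diameter and 93 mm high, with a fixed dark steel arched handle that spans 100 mm along the pot's x axis and rises to 150 mm. It stands on the light panel between carriage and hood. Origin: centre of its underside.
- washer_handle (a point): Middle of the black grip on top of the washer's handle: flat-sided, 56 mm long along the washer's x axis, 12 mm thick (y), 16 mm high, its middle 142 mm above the pot's underside and 49 mm above the lid.
- mat: Round cork mat on the table, 110 mm in diameter, 6 mm thick, fixed. Origin: centre of its underside. It lies between robot and bench, to the left or to the right.
- tub: Bystander: pink plastic tub with lid, 96 mm in diameter, 59 mm high. Origin: centre of the underside.
- jar: Bystander: glass jar with black lid, 60 mm in diameter, 75 mm high. Origin: centre of the underside.
- weight: Bystander: square grey felt-covered weight 80 x 80 mm with a black knob, 57 mm high. Origin: centre of the underside.
- brush: Bystander: brush 180 mm long, lying on the table, along its x axis.
- folder: Bystander: ivory-coloured folder, a flat strip 160 x 22 x 6 mm along its x axis.
- block: Bystander: white block 120 x 45 x 30 mm, long along its x axis.
Not all that is in view belongs to the job. What is shaped like the mat but black or red is not meant.

How it is judged:
By the outcome, as a careful person would: the job done as asked, in the order asked, and still so for the second after the job is handed in, with the robot touching nothing.
It also fails if it takes over 61 s, if anything falls off the work surface, if the arm or the gripper's body presses on something with over 40 N, if the wrist force passes 120 N, or if a joint passes its speed limit or range.

## Working session

There is one attempt and no reset: what is moved stays moved. The work goes in short steps, Python scripts to look and compute and a tool call to move; the robot and the scene stay as the last step left them, time stands still between calls to the robot, and variables do not carry over. Pictures are saved under pics/ and viewed, at most 10 in all, crops included, and the job is handed in when it is done.

Besides the shell and the picture viewer there is one more tool, called after ">>>" by a JSON object that holds its "api" and its "payload". jog_arm: Moves the arm, as the interface text tells. Shift numbers are shares of 12 cm and turn numbers shares of pi/2 rad, none past 1 either way. Its arguments: {"type":"object","properties":{"increments":{"type":"array"},"force":{"type":"number"}},"required":["increments"]}

```bash
mkdir -p pics; cat > h.py <<'E'
import numpy as np, cv2
from scipy.spatial.transform import Rotation as R
from plant import get_state, imaging, job, ctrl
def cam(name):
    s=get_state(); d=imaging.read_camera(name)
    if 'extrinsics' in d: T=np.array(d['extrinsics'])
    else:
        W=np.eye(4); W[:3,:3]=R.from_quat(s['tcp_rot']).as_matrix(); W[:3,3]=s['eef_pos']; T=W@np.array(d['mount'])
    d['T']=T; return d
def rays(d,px):
    u=cv2.undistortPoints(np.array(px,float).reshape(-1,1,2),np.array(d['camera_matrix']),np.array(d['dist']))[:,0]
    return np.c_[u[:,0],-u[:,1],-np.ones(len(u))]@d['T'][:3,:3].T, d['T'][:3,3]
def onplane(d,px,z):
    r,o=rays(d,px); return o+r*((z-o[2])/r[:,2])[:,None]
def bydepth(d,px):
    px=np.array(px,int).reshape(-1,2); r,o=rays(d,px); return o+r*d['depth'][px[:,1],px[:,0]][:,None]
E
python3 - <<'E'
from h import *
import pickle
for n in ('top','side','wrist'):
    d=cam(n); cv2.imwrite(f'pics/{n}0.png',d['frame']); pickle.dump(d,open(n+'0.pkl','wb'))
    print(n,d['T'].round(3).tolist())
print(get_state())
E
```

```text
top [[-0.002, 0.981, -0.194, 0.156], [-1.0, 0.0, 0.012, 0.01], [0.012, 0.194, 0.981, 1.427], [0.0, 0.0, 0.0, 1.0]]
side [[-0.992, 0.09, -0.087, 0.287], [-0.125, -0.749, 0.651, 0.992], [-0.006, 0.657, 0.754, 1.252], [0.0, 0.0, 0.0, 1.0]]
wrist [[0.447, -0.848, -0.285, 0.227], [0.895, 0.422, 0.146, 0.641], [-0.003, -0.32, 0.947, 0.373], [0.0, 0.0, 0.0, 1.0]]
{'time': 0.15, 'qpos': array([ 9.57960937e-01,  2.86995381e-01,  1.57779803e+00,  1.40685188e-05,
        1.27863010e+00, -1.49993334e-01]), 'dq': array([-9.28246186e-04, -2.15082033e-03, -3.80907471e-03, -1.39474541e-03,
        7.07693639e-05,  1.78183081e-03]), 'joint_efforts': array([ 9.29660237e-04, -4.06601071e+01, -2.93142503e+01, -1.29548780e-04,
        3.93875671e-03,  6.28084635e-06]), 'eef_pos': array([0.30108546, 0.60362241, 0.25526588]), 'tcp_rot': array([ 2.29362782e-01,  9.73340576e-01, -8.47138294e-04, -3.47003609e-04]), 'contact_force': array([ 0.11890569, -0.10898413, -0.10397067]), 'wrist_torque': array([ 0.00024576,  0.04033744, -0.06924233]), 'finger_force': 0.0, 'opening': 1.0005074151585214}
```

View pics/top0.png

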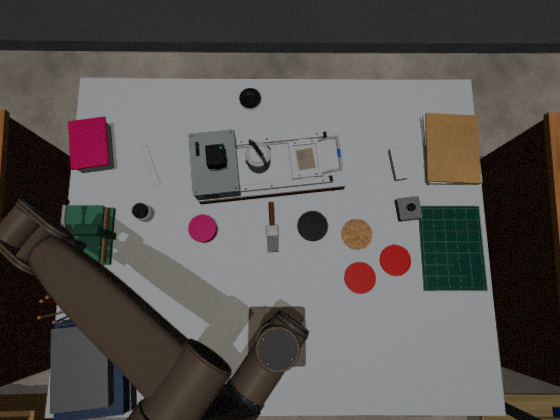

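View pics/side0.png

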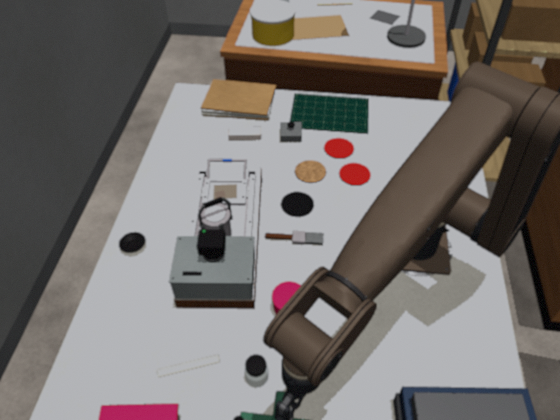

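The top view shows the bench with its hood at left (215,160), the washer at (258,153), the carriage at (305,160) with its blue sleeve at (339,153), and the cork mat at (357,234). The side view agrees. Next I'll measure these, using an enlarged crop.

```bash
python3 - <<'E'
from h import *
import pickle
t=pickle.load(open('top0.pkl','rb')); s=pickle.load(open('side0.pkl','rb'))
a=cv2.resize(t['frame'][120:205,185:355],None,fx=4.7,fy=4.7,interpolation=cv2.INTER_CUBIC)
b=cv2.resize(s['frame'][150:305,165:275],None,fx=3.8,fy=3.8,interpolation=cv2.INTER_CUBIC)
cv2.imwrite('pics/ta.png',a);cv2.imwrite('pics/sb.png',b)
def blobs(d,lo,hi,roi,mn=4):
    x0,y0,x1,y1=roi
    h=cv2.cvtColor(d['frame'],cv2.COLOR_BGR2HSV); m=cv2.inRange(h,lo,hi)
    k=np.zeros_like(m);k[y0:y1,x0:x1]=m[y0:y1,x0:x1]
    n,l,st,c=cv2.connectedComponentsWithStats(k)
    return [(c[i],st[i]) for i in range(1,n) if st[i,4]>=mn]
for n,d,rm,rb in (('top',t,(335,210,380,255),(325,130,350,180)),('side',s,(290,155,330,188),(205,150,245,170))):
    for c,st in blobs(d,(5,60,60),(25,255,255),rm,50): print(n,'mat',c,st,onplane(d,c,.006), (onplane(d,[[st[0],c[1]],[st[0]+st[2],c[1]]],.006)))
    for c,st in blobs(d,(100,100,40),(125,255,255),rb): print(n,'blue',c,st,onplane(d,c,.094),bydepth(d,c))
E
```

```text
top mat [356.43862069 233.71862069] [342 219  30  30 725] [[ 0.34617777 -0.28470484  0.006     ]] [[ 0.34618501 -0.23334893  0.006     ]
 [ 0.3461741  -0.34006402  0.006     ]]
top blue [338.68 152.44] [337 149   4   8  25] [[ 0.6182722  -0.21600968  0.094     ]] [[ 0.61824163 -0.21291407  0.09866921]]
side mat [310.11494253 171.06130268] [295 161  31  21 522] [[ 0.34556756 -0.28035486  0.006     ]] [[ 0.39744365 -0.2741661   0.006     ]
 [ 0.29106549 -0.28686501  0.006     ]]
side blue [227.     159.5625] [223 159   9   2  16] [[ 0.61715763 -0.21190298  0.094     ]] [[ 0.61745356 -0.21375821  0.09476374]]
```

View pics/ta.png

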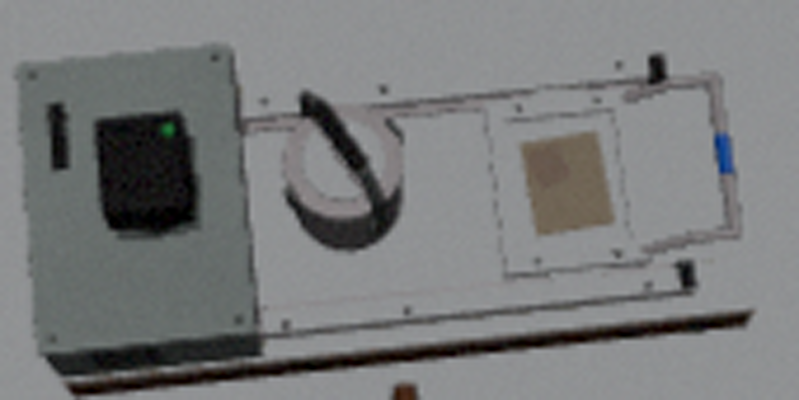

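View pics/sb.png

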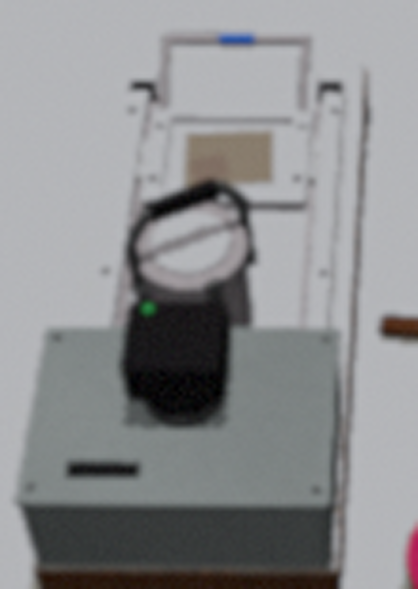

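The top crop shows the bench turned slightly, with the black grip running from about (308,103) to (372,185) in the crop and the hood roof corners at (20,65), (232,45), (262,335) and (45,352). The side crop shows the grip from (150,208) to (215,185). I'll compute the poses now.

```bash
python3 - <<'E'
from h import *
import pickle
t=pickle.load(open('top0.pkl','rb')); s=pickle.load(open('side0.pkl','rb'))
T=lambda p:np.array(p,float)/4.7+[185,120]-.4
S=lambda p:np.array(p,float)/3.8+[165,150]-.4
np.set_printoptions(precision=4,suppress=True)
hs=onplane(t,T([(20,65),(232,45),(258,330),(45,352)]),.135); print('hood top',hs)
hs2=onplane(s,S([(48,332),(340,332),(332,505),(20,503)]),.135); print('hood side',hs2)
for h in (hs,):
    print('yaw from edges (deg)',[np.degrees(np.arctan2(*(h[a]-h[b])[1::-1])) for a,b in((0,1),(3,2),(0,3),(1,2))])
print('grip top',onplane(t,T([(308,103),(372,185)]),.195)); print('grip side',onplane(s,S([(150,208),(215,185)]),.195))
print('rail edge',onplane(t,T([(245,125),(640,90),(262,335),(690,290)]),.068))
# depth points in height band around the washer
for n,d in(('top',t),('side',s)):
    v,u=np.mgrid[0:420,0:560]; P=bydepth(d,np.c_[u.ravel(),v.ravel()])
    I=d['frame'].reshape(-1,3).max(1)
    m=(P[:,2]>.175)&(P[:,2]<.215)&(abs(P[:,0]-.62)<.1)&(abs(P[:,1]-.03)<.07)&(I<70)
    Q=P[m]; print(n,len(Q),Q.mean(0),Q[:,2].max())
    c,(w,h),a=cv2.minAreaRect(Q[:,:2].astype(np.float32)); print(c,w,h,a)
    u_,sv,vt=np.linalg.svd(Q[:,:2]-Q[:,:2].mean(0)); print('axis deg',np.degrees(np.arctan2(vt[0,1],vt[0,0])),sv)
E
```

```text
hood top [[0.6702 0.2958 0.135 ]
 [0.686  0.1441 0.135 ]
 [0.4745 0.1219 0.135 ]
 [0.4586 0.27   0.135 ]]
hood side [[0.6833 0.1544 0.135 ]
 [0.4715 0.1288 0.135 ]
 [0.4536 0.2769 0.135 ]
 [0.6648 0.3011 0.135 ]]
yaw from edges (deg) [np.float64(95.94586165596438), np.float64(96.14518962564468), np.float64(6.965098159330311), np.float64(5.983695672844119)]
grip top [[0.6195 0.0851 0.195 ]
 [0.561  0.0411 0.195 ]]
grip side [[0.6171 0.0782 0.195 ]
 [0.5745 0.0502 0.195 ]]
rail edge [[ 0.6498  0.1401  0.068 ]
 [ 0.6783 -0.1582  0.068 ]
 [ 0.4873  0.1247  0.068 ]
 [ 0.5219 -0.1918  0.068 ]]
top 85 [0.5919 0.0618 0.1962] 0.20640314774099755
(0.5949292182922363, 0.0628800168633461) 0.08882901817560196 0.010469496250152588 35.2431640625
axis deg -145.05214398712 [0.2141 0.0263]
side 103 [0.5946 0.069  0.1941] 0.20350170782713528
(0.5945931077003479, 0.0679209977388382) 0.08196336030960083 0.011959817260503769 35.834354400634766
axis deg 35.058727930535625 [0.2123 0.0268]
```

>>> {"api": "jog_arm", "payload": {"increments": [{"dx": 0.1,"dy": -0.3,"dz": 0.4,"az": -0.08},{"dx": 0.488,"dy": -0.9,"dz": 0.42,"az": -0.263},{"dx": 0.488,"dy": -0.9,"dz": 0.42,"az": -0.263},{"dx": 0.488,"dy": -0.9,"dz": 0.42,"az": -0.263}]}}

```text
$.increments[0]: bad value
```

>>> {"api": "jog_arm", "payload": {"increments": [{"dx": 0.488,"dy": -0.9,"dz": 0,"az": -0.263},{"dx": 0.488,"dy": -0.9,"dz": 0,"az": -0.263},{"dx": 0.488,"dy": -0.9,"dz": 0,"az": -0.263},{"dx": 0.488,"dy": -0.9,"dz": 0,"az": -0.263}]}}

```text
$.increments[0]: bad value
```

>>> {"api": "jog_arm", "payload": {"increments": [{"dx": 0.488,"dy": -0.9,"dz": 0.42,"ax": 0,"ay": 0,"az": -0.263,"gripper": 1},{"dx": 0.488,"dy": -0.9,"dz": 0.42,"ax": 0,"ay": 0,"az": -0.263,"gripper": 1},{"dx": 0.488,"dy": -0.9,"dz": 0.42,"ax": 0,"ay": 0,"az": -0.263,"gripper": 1},{"dx": 0.488,"dy": -0.9,"dz": 0.42,"ax": 0,"ay": 0,"az": -0.263,"gripper": 1}]}}

```text
time: 0.55
eef_pos: [0.3622, 0.4941, 0.3094]
tcp_rot: [0.426, 0.905, 0.002, 0.001]
contact_force: [-0.5, 0.1, -0.8]
opening: 1.0
finger_force: 0.0
```

>>> {"api": "jog_arm", "payload": {"increments": [{"dx": 0.488,"dy": -0.9,"dz": 0,"ax": 0,"ay": 0,"az": -0.263,"gripper": 1},{"dx": 0.488,"dy": -0.9,"dz": 0,"ax": 0,"ay": 0,"az": -0.263,"gripper": 1},{"dx": 0.488,"dy": -0.9,"dz": 0,"ax": 0,"ay": 0,"az": -0.263,"gripper": 1},{"dx": 0.488,"dy": -0.9,"dz": 0,"ax": 0,"ay": 0,"az": -0.263,"gripper": 1}]}}

```text
time: 0.95
eef_pos: [0.4192, 0.3864, 0.3058]
tcp_rot: [0.602, 0.799, -0.001, -0.0]
contact_force: [-0.9, 0.2, 0.2]
opening: 1.004
finger_force: 0.0
```

>>> {"api": "jog_arm", "payload": {"increments": [{"dx": 0.488,"dy": -0.9,"dz": 0,"ax": 0,"ay": 0,"az": -0.263,"gripper": 1},{"dx": 0.488,"dy": -0.9,"dz": 0,"ax": 0,"ay": 0,"az": -0.263,"gripper": 1},{"dx": 0.488,"dy": -0.9,"dz": 0,"ax": 0,"ay": 0,"az": -0.263,"gripper": 1},{"dx": 0.488,"dy": -0.9,"dz": 0,"ax": 0,"ay": 0,"az": -0.263,"gripper": 1}]}}

```text
time: 1.35
eef_pos: [0.4777, 0.2792, 0.306]
tcp_rot: [0.752, 0.659, -0.0, -0.0]
contact_force: [-0.3, 1.5, -0.1]
opening: 1.0
finger_force: 0.0
```

>>> {"api": "jog_arm", "payload": {"increments": [{"dx": 0.488,"dy": -0.9,"dz": 0,"ax": 0,"ay": 0,"az": -0.263,"gripper": 1},{"dx": 0.488,"dy": -0.9,"dz": 0,"ax": 0,"ay": 0,"az": -0.263,"gripper": 1},{"dx": 0.488,"dy": -0.9,"dz": 0,"ax": 0,"ay": 0,"az": -0.263,"gripper": 1},{"dx": 0.488,"dy": -0.9,"dz": 0,"ax": 0,"ay": 0,"az": -0.263,"gripper": 1}]}}

```text
time: 1.75
eef_pos: [0.5363, 0.1717, 0.3061]
tcp_rot: [0.871, 0.491, -0.0, -0.0]
contact_force: [-0.0, 0.8, -0.5]
opening: 0.999
finger_force: 0.0
```

>>> {"api": "jog_arm", "payload": {"increments": [{"dx": 0.488,"dy": -0.9,"dz": 0,"ax": 0,"ay": 0,"az": -0.263,"gripper": 1},{"dx": 0.488,"dy": -0.9,"dz": 0,"ax": 0,"ay": 0,"az": -0.263,"gripper": 1},{"dx": 0.488,"dy": -0.9,"dz": 0,"ax": 0,"ay": 0,"az": -0.263,"gripper": 1},{"dx": 0.488,"dy": -0.9,"dz": 0,"ax": 0,"ay": 0,"az": -0.263,"gripper": 1},{"dx": 0.488,"dy": -0.9,"dz": 0,"ax": 0,"ay": 0,"az": -0.263,"gripper": 0.0}]}}

```text
time: 2.25
eef_pos: [0.5938, 0.0661, 0.3062]
tcp_rot: [0.953, 0.304, -0.0, -0.001]
contact_force: [-0.6, 1.0, -0.5]
opening: 0.859
finger_force: 0.0
```

Now a close wrist view to refine the grip position, plus top and side views with the arm off the bench.

```bash
python3 - <<'E'
from h import *
import pickle
np.set_printoptions(precision=4,suppress=True)
d=cam('wrist'); cv2.imwrite('pics/w1.png',d['frame']); pickle.dump(d,open('w1.pkl','wb'))
print(d['T'])
v,u=np.mgrid[0:420,0:560]; P=bydepth(d,np.c_[u.ravel(),v.ravel()])
I=d['frame'].reshape(-1,3).max(1)
for lo,hi in ((.18,.21),(.188,.206)):
    m=(P[:,2]>lo)&(P[:,2]<hi)&(abs(P[:,0]-.59)<.08)&(abs(P[:,1]-.06)<.06)&(I<80)
    Q=P[m]; print(len(Q),Q.mean(0),Q[:,2].max(),cv2.minAreaRect(Q[:,:2].astype(np.float32)))
    print(np.c_[u.ravel(),v.ravel()][m].min(0),np.c_[u.ravel(),v.ravel()][m].max(0))
E
```

```text
[[ 0.5796  0.771   0.2638  0.6611]
 [-0.8149  0.5491  0.1855  0.1143]
 [-0.0018 -0.3225  0.9466  0.4241]
 [ 0.      0.      0.      1.    ]]
1335 [0.6031 0.069  0.1978] 0.20232238772130762 ((0.5974879860877991, 0.06484876573085785), (0.08548104017972946, 0.011410261504352093), 35.28782272338867)
[276 152] [291 252]
1224 [0.6013 0.0678 0.1991] 0.20232238772130762 ((0.597490668296814, 0.06485065072774887), (0.07441215217113495, 0.011410261504352093), 35.28782272338867)
[276 161] [291 251]
```

View pics/w1.png

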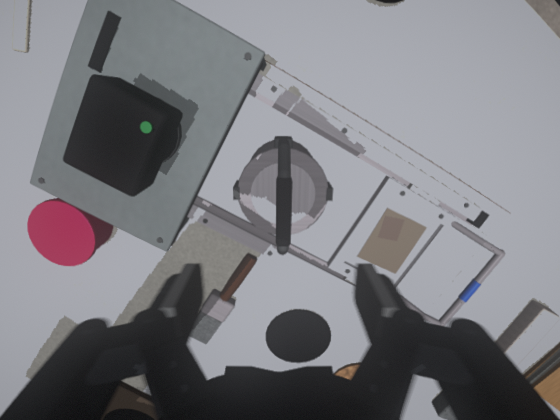

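The wrist picture shows the handle along column 284, rows 137–252, centred between the fingers. The grip axis is at 35.3° and about 2.5 mm off the TCP laterally. I'll descend with that correction.

>>> {"api": "jog_arm", "payload": {"increments": [{"dx": 0.014,"dy": -0.017,"dz": -0.25,"ax": 0,"ay": 0,"az": 0,"gripper": 0},{"dx": 0.014,"dy": -0.017,"dz": -0.5,"ax": 0,"ay": 0,"az": 0,"gripper": 0},{"dx": 0.014,"dy": -0.017,"dz": -0.7,"ax": 0,"ay": 0,"az": 0,"gripper": 0},{"dx": 0.014,"dy": -0.017,"dz": -0.82,"ax": 0,"ay": 0,"az": 0,"gripper": 0},{"dx": 0.014,"dy": -0.017,"dz": -0.9,"ax": 0,"ay": 0,"az": 0,"gripper": 0},{"dx": 0.014,"dy": -0.017,"dz": -0.9,"ax": 0,"ay": 0,"az": 0,"gripper": 0}]}}

```text
time: 2.9
eef_pos: [0.5951, 0.0629, 0.1978]
tcp_rot: [0.953, 0.303, -0.001, -0.0]
contact_force: [0.5, -0.8, 0.5]
opening: 0.503
finger_force: 0.0
```

>>> {"api": "jog_arm", "payload": {"increments": [{"dx": 0,"dy": 0,"dz": 0,"ax": 0,"ay": 0,"az": 0,"gripper": -0.5},{"dx": 0,"dy": 0,"dz": 0,"ax": 0,"ay": 0,"az": 0,"gripper": -0.6},{"dx": 0,"dy": 0,"dz": 0,"ax": 0,"ay": 0,"az": 0,"gripper": -0.7},{"dx": 0,"dy": 0,"dz": 0,"ax": 0,"ay": 0,"az": 0,"gripper": -1},{"dx": 0,"dy": 0,"dz": 0,"ax": 0,"ay": 0,"az": 0,"gripper": -1},{"dx": 0,"dy": 0,"dz": 0,"ax": 0,"ay": 0,"az": 0,"gripper": -1}], "force": 60}}

```text
time: 3.5
eef_pos: [0.5963, 0.0623, 0.2002]
tcp_rot: [0.953, 0.302, 0.001, -0.0]
contact_force: [-1.7, 2.3, 5.8]
opening: 0.126
finger_force: 59.7
```

>>> {"api": "jog_arm", "payload": {"increments": [{"dx": 0,"dy": 0,"dz": 0.1,"ax": 0,"ay": 0,"az": 0,"gripper": -1},{"dx": 0,"dy": 0,"dz": 0.25,"ax": 0,"ay": 0,"az": 0,"gripper": -1},{"dx": 0,"dy": 0,"dz": 0.45,"ax": 0,"ay": 0,"az": 0,"gripper": -1},{"dx": 0,"dy": 0,"dz": 0.6,"ax": 0,"ay": 0,"az": 0,"gripper": -1},{"dx": 0,"dy": 0,"dz": 0.65,"ax": 0,"ay": 0,"az": 0,"gripper": -1},{"dx": 0,"dy": 0,"dz": 0.65,"ax": 0,"ay": 0,"az": 0,"gripper": -1}]}}

```text
time: 4.1
eef_pos: [0.5959, 0.0616, 0.2769]
tcp_rot: [0.953, 0.302, 0.0, 0.0]
contact_force: [0.5, -0.7, -4.3]
opening: 0.127
finger_force: 58.8
```

```bash
python3 - <<'E'
from h import *
d=cam('side'); cv2.imwrite('pics/s2.png',cv2.resize(d['frame'][60:320,150:410],None,fx=2.3,fy=2.3)); s=get_state(); print(s['eef_pos'],s['contact_force'],s['wrist_torque'],s['opening'])
d=cam('wrist'); cv2.imwrite('pics/w2.png',d['frame'])
E
```

```text
[0.59533583 0.06177124 0.27561865] [-0.06931658  0.759464   -4.44428662] [-0.02911737  0.02964842 -0.02790422] 0.1275468228786491
```

View pics/s2.png

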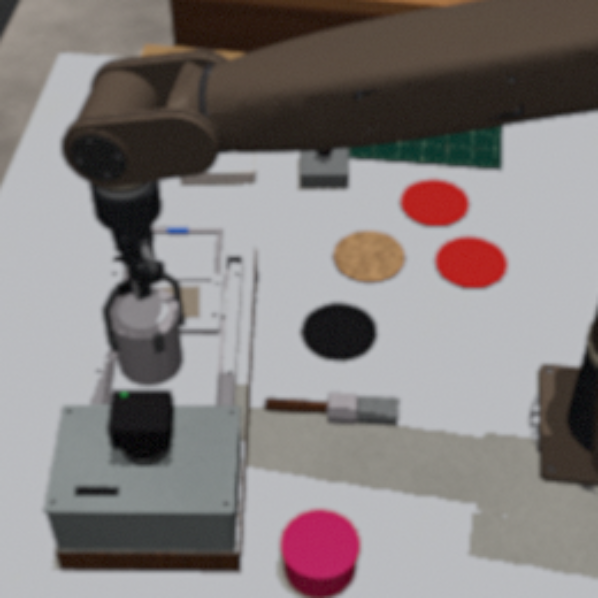

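The washer hangs upright from the grip, clear of the bench, and the mat at (369,256) in this crop is unobstructed. I'll carry it over.

>>> {"api": "jog_arm", "payload": {"increments": [{"dx": -0.1,"dy": -0.13,"dz": 0,"ax": 0,"ay": 0,"az": 0,"gripper": -1},{"dx": -0.25,"dy": -0.34,"dz": 0,"ax": 0,"ay": 0,"az": 0,"gripper": -1},{"dx": -0.46,"dy": -0.64,"dz": 0,"ax": 0,"ay": 0,"az": 0,"gripper": -1},{"dx": -0.69,"dy": -0.957,"dz": 0,"ax": 0,"ay": 0,"az": 0,"gripper": -1}]}}

```text
time: 4.6
eef_pos: [0.5115, -0.0534, 0.2746]
tcp_rot: [0.953, 0.303, -0.001, -0.001]
contact_force: [0.9, -1.4, -4.5]
opening: 0.129
finger_force: 58.8
```

>>> {"api": "jog_arm", "payload": {"increments": [{"dx": -0.23,"dy": -0.32,"dz": 0,"ax": 0,"ay": 0,"az": 0,"gripper": -1},{"dx": -0.46,"dy": -0.64,"dz": 0,"ax": 0,"ay": 0,"az": 0,"gripper": -1},{"dx": -0.69,"dy": -0.957,"dz": 0,"ax": 0,"ay": 0,"az": 0,"gripper": -1}]}}

```text
time: 4.9
eef_pos: [0.4282, -0.1685, 0.275]
tcp_rot: [0.953, 0.302, -0.001, -0.001]
contact_force: [1.0, -1.6, -4.9]
opening: 0.129
finger_force: 58.8
```

>>> {"api": "jog_arm", "payload": {"increments": [{"dx": -0.23,"dy": -0.32,"dz": 0,"ax": 0,"ay": 0,"az": 0,"gripper": -1},{"dx": -0.44,"dy": -0.61,"dz": 0,"ax": 0,"ay": 0,"az": 0,"gripper": -1},{"dx": -0.59,"dy": -0.82,"dz": 0,"ax": 0,"ay": 0,"az": 0,"gripper": -1},{"dx": -0.69,"dy": -0.957,"dz": 0,"ax": 0,"ay": 0,"az": 0,"gripper": -1},{"dx": -0.69,"dy": -0.957,"dz": 0,"ax": 0,"ay": 0,"az": 0,"gripper": -1}]}}

```text
time: 5.4
eef_pos: [0.3455, -0.2839, 0.2751]
tcp_rot: [0.954, 0.3, -0.001, -0.001]
contact_force: [-0.0, 0.4, -4.3]
opening: 0.13
finger_force: 58.8
```

```bash
python3 - <<'E'
from h import *
s=get_state(); print(s['eef_pos'],s['tcp_rot'],s['contact_force'],s['wrist_torque'],s['opening'],s['qpos'])
E
```

```text
[ 0.34548642 -0.28392606  0.27511077] [ 9.53967527e-01  2.99906853e-01 -9.71224410e-04 -9.45850574e-04] [-0.04200418  0.43024506 -4.29564546] [-0.02040422  0.11678203  0.0210663 ] 0.1301242551571021 [-9.14891577e-01 -2.52953128e-01  2.08869236e+00 -1.21442272e-03
  1.30829822e+00  4.70307200e-02]
```

>>> {"api": "jog_arm", "payload": {"increments": [{"dx": 0,"dy": 0.01,"dz": -0.15,"ax": 0,"ay": 0,"az": 0,"gripper": -1},{"dx": 0,"dy": 0.01,"dz": -0.35,"ax": 0,"ay": 0,"az": 0,"gripper": -1},{"dx": 0,"dy": 0.01,"dz": -0.55,"ax": 0,"ay": 0,"az": 0,"gripper": -1},{"dx": 0,"dy": 0.01,"dz": -0.72,"ax": 0,"ay": 0,"az": 0,"gripper": -1},{"dx": 0,"dy": 0.01,"dz": -0.84,"ax": 0,"ay": 0,"az": 0,"gripper": -1},{"dx": 0,"dy": 0.01,"dz": -0.91,"ax": 0,"ay": 0,"az": 0,"gripper": -1},{"dx": 0,"dy": 0.01,"dz": -0.94,"ax": 0,"ay": 0,"az": 0,"gripper": -1},{"dx": 0,"dy": 0.01,"dz": -0.94,"ax": 0,"ay": 0,"az": 0,"gripper": -1}]}}

```text
time: 6.2
eef_pos: [0.3474, -0.281, 0.1635]
tcp_rot: [0.953, 0.302, -0.0, -0.0]
contact_force: [-0.4, -0.2, -4.7]
opening: 0.128
finger_force: 58.8
```

>>> {"api": "jog_arm", "payload": {"increments": [{"dx": 0,"dy": 0,"dz": -0.008,"ax": 0,"ay": 0,"az": 0,"gripper": -1},{"dx": 0,"dy": 0,"dz": -0.016,"ax": 0,"ay": 0,"az": 0,"gripper": -1},{"dx": 0,"dy": 0,"dz": -0.024,"ax": 0,"ay": 0,"az": 0,"gripper": -1},{"dx": 0,"dy": 0,"dz": -0.032,"ax": 0,"ay": 0,"az": 0,"gripper": -1},{"dx": 0,"dy": 0,"dz": -0.032,"ax": 0,"ay": 0,"az": 0,"gripper": -1}]}}

```text
time: 6.7
eef_pos: [0.3474, -0.2813, 0.1601]
tcp_rot: [0.953, 0.302, 0.0, -0.0]
contact_force: [-0.2, 0.2, -4.3]
opening: 0.125
finger_force: 58.8
```

```bash
python3 - <<'E'
from h import *
s=get_state(); print(s['eef_pos'],s['contact_force'],s['wrist_torque'])
d=cam('side'); cv2.imwrite('pics/s3.png',cv2.resize(d['frame'][60:260,200:400],None,fx=3,fy=3))
E
```

```text
[ 0.34737105 -0.28133678  0.1600906 ] [-0.18549073  0.23565821 -4.25321607] [-0.01464991  0.03221896  0.00880307]
```

View pics/s3.png

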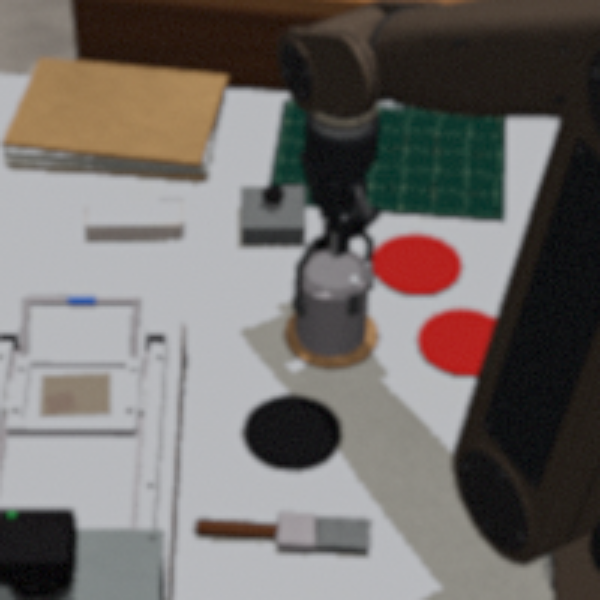

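The washer hangs just above the cork mat, centred on it (crop 332,345). I'll lower it the last few mm.

>>> {"api": "jog_arm", "payload": {"increments": [{"dx": 0,"dy": 0,"dz": -0.008,"ax": 0,"ay": 0,"az": 0,"gripper": -1},{"dx": 0,"dy": 0,"dz": -0.016,"ax": 0,"ay": 0,"az": 0,"gripper": -1},{"dx": 0,"dy": 0,"dz": -0.024,"ax": 0,"ay": 0,"az": 0,"gripper": -1},{"dx": 0,"dy": 0,"dz": -0.024,"ax": 0,"ay": 0,"az": 0,"gripper": -1}]}}

```text
time: 7.15
eef_pos: [0.3473, -0.2813, 0.157]
tcp_rot: [0.953, 0.302, -0.0, -0.0]
contact_force: [0.7, 0.2, -4.9]
opening: 0.125
finger_force: 58.8
```

>>> {"api": "jog_arm", "payload": {"increments": [{"dx": 0,"dy": 0,"dz": -0.007,"ax": 0,"ay": 0,"az": 0,"gripper": -1},{"dx": 0,"dy": 0,"dz": -0.014,"ax": 0,"ay": 0,"az": 0,"gripper": -1},{"dx": 0,"dy": 0,"dz": -0.014,"ax": 0,"ay": 0,"az": 0,"gripper": -1}]}}

```text
time: 7.45
eef_pos: [0.3476, -0.2816, 0.1562]
tcp_rot: [0.953, 0.302, 0.0, 0.0]
contact_force: [-1.3, 2.2, 0.7]
opening: 0.123
finger_force: 59.4
```

Seated (the wrist force went from −4.5 N to +0.7 N). Releasing gently, then rising.

>>> {"api": "jog_arm", "payload": {"increments": [{"dx": 0,"dy": 0,"dz": 0,"ax": 0,"ay": 0,"az": 0,"gripper": -0.6},{"dx": 0,"dy": 0,"dz": 0,"ax": 0,"ay": 0,"az": 0,"gripper": -0.4},{"dx": 0,"dy": 0,"dz": 0,"ax": 0,"ay": 0,"az": 0,"gripper": -0.2},{"dx": 0,"dy": 0,"dz": 0,"ax": 0,"ay": 0,"az": 0,"gripper": -0.2},{"dx": 0,"dy": 0,"dz": 0,"ax": 0,"ay": 0,"az": 0,"gripper": -0.2}], "force": 40}}

```text
time: 7.95
eef_pos: [0.3475, -0.2815, 0.1557]
tcp_rot: [0.953, 0.302, 0.0, 0.0]
contact_force: [-0.7, -0.0, -0.3]
opening: 0.405
finger_force: 0.0
```

>>> {"api": "jog_arm", "payload": {"increments": [{"dx": 0,"dy": 0,"dz": 0.15,"ax": 0,"ay": 0,"az": 0,"gripper": -0.2},{"dx": 0,"dy": 0,"dz": 0.45,"ax": 0,"ay": 0,"az": 0,"gripper": -0.2},{"dx": 0,"dy": 0,"dz": 0.8,"ax": 0,"ay": 0,"az": 0,"gripper": -0.2},{"dx": 0,"dy": 0,"dz": 1,"ax": 0,"ay": 0,"az": 0,"gripper": -0.2},{"dx": 0,"dy": 0,"dz": 1,"ax": 0,"ay": 0,"az": 0,"gripper": -0.2}]}}

```text
time: 8.45
eef_pos: [0.3488, -0.2831, 0.2804]
tcp_rot: [0.953, 0.302, 0.002, 0.004]
contact_force: [0.2, 0.2, 0.3]
opening: 0.4
finger_force: 0.0
```

>>> {"api": "jog_arm", "payload": {"increments": [{"dx": 0.35,"dy": 0.09,"dz": 0,"ax": 0,"ay": 0,"az": -0.05,"gripper": -0.2},{"dx": 0.747,"dy": 0.19,"dz": 0,"ax": 0,"ay": 0,"az": -0.108,"gripper": -0.2}]}}

```text
time: 8.65
eef_pos: [0.437, -0.2586, 0.2746]
tcp_rot: [0.976, 0.217, -0.0, -0.0]
contact_force: [-0.1, -1.3, 0.2]
opening: 0.403
finger_force: 0.0
```

>>> {"api": "jog_arm", "payload": {"increments": [{"dx": 0.37,"dy": 0.1,"dz": 0,"ax": 0,"ay": 0,"az": -0.05,"gripper": -0.2},{"dx": 0.747,"dy": 0.19,"dz": 0,"ax": 0,"ay": 0,"az": -0.108,"gripper": -0.2}]}}

```text
time: 8.85
eef_pos: [0.5278, -0.2347, 0.2736]
tcp_rot: [0.991, 0.135, -0.001, -0.001]
contact_force: [0.0, -1.3, 0.9]
opening: 0.403
finger_force: 0.0
```

>>> {"api": "jog_arm", "payload": {"increments": [{"dx": 0.35,"dy": 0.1,"dz": -0.2,"ax": 0,"ay": 0,"az": -0.05,"gripper": -0.2},{"dx": 0.65,"dy": 0.17,"dz": -0.5,"ax": 0,"ay": 0,"az": -0.108,"gripper": -0.2},{"dx": 0.747,"dy": 0.19,"dz": -0.6,"ax": 0,"ay": 0,"az": -0.108,"gripper": -0.2},{"dx": 0.747,"dy": 0.19,"dz": -0.6,"ax": 0,"ay": 0,"az": -0.108,"gripper": -0.2},{"dx": 0.747,"dy": 0.19,"dz": -0.6,"ax": 0,"ay": 0,"az": -0.108,"gripper": -0.2}]}}

```text
time: 9.35
eef_pos: [0.6156, -0.2128, 0.2022]
tcp_rot: [0.999, 0.052, -0.001, -0.001]
contact_force: [-0.2, 0.4, 0.4]
opening: 0.4
finger_force: 0.0
```

```bash
python3 - <<'E'
from h import *
import pickle
np.set_printoptions(precision=4,suppress=True)
s=get_state(); print(s['eef_pos'],s['tcp_rot'],s['contact_force'],s['qpos'])
t=cam('top'); w=cam('wrist')
cv2.imwrite('pics/w4.png',w['frame']); cv2.imwrite('pics/t4.png',t['frame']);pickle.dump((t,w),open('4.pkl','wb'))
for n,d in(('w',w),('t',t)):
    m=cv2.inRange(cv2.cvtColor(d['frame'],cv2.COLOR_BGR2HSV),(100,100,40),(125,255,255))
    k,l,st,c=cv2.connectedComponentsWithStats(m)
    for i in range(1,k):
        if st[i,4]>15: print(n,c[i],st[i],onplane(d,c[i],.094))
E
```

```text
[ 0.6156 -0.2128  0.2022] [ 0.9986  0.0523 -0.0012 -0.0006] [-0.175   0.3825  0.397 ] [-0.4882  0.2827  1.683  -0.0003  1.1786  0.978 ]
w [282.3724 209.9471] [276 192  13  37 435] [[ 0.6188 -0.2158  0.094 ]]
t [101.1928 373.4069] [  54  316   70  104 1354] [[-0.0989  0.5414  0.094 ]]
t [556.0364 411.8   ] [553 408   7   9  55] [[-0.2128 -0.8531  0.094 ]]
```

View pics/w4.png

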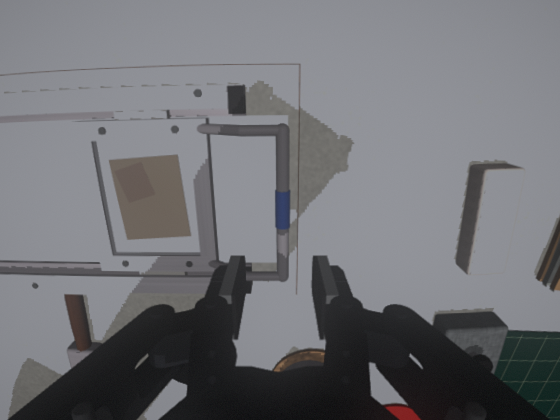

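The wrist view shows the bar upright at column 282 (rows 128–280), with the blue sleeve at (282,210) and the fingers either side of it. I'll check the centre line direction before the push.

```bash
python3 - <<'E'
from h import *
import pickle
np.set_printoptions(precision=4,suppress=True)
t,w=pickle.load(open('4.pkl','rb')); w1=pickle.load(open('w1.pkl','rb'))
a=onplane(w,[(282.5,128),(283,278)],.092); print('bar',a,a.mean(0),np.degrees(np.arctan2(*(a[0]-a[1])[1::-1])))
b=onplane(w1,[(265,53),(168,247)],.135); print('hood mouth',b,b.mean(0),np.degrees(np.arctan2(*(b[0]-b[1])[1::-1])), np.linalg.norm(b[0]-b[1]))
m=(b.mean(0)+[.579,.137,.135])/2
p=np.array([.6182,-.2145]); d=m[:2]-p; print('heading',np.degrees(np.arctan2(d[1],d[0]))-90,np.hypot(*d))
E
```

```text
bar [[ 0.6801 -0.2093  0.092 ]
 [ 0.5577 -0.223   0.092 ]] [ 0.6189 -0.2161  0.092 ] 6.384615345750025
hood mouth [[0.6866 0.147  0.135 ]
 [0.479  0.1252 0.135 ]] [0.5828 0.1361 0.135 ] 5.988524086905866 0.20872574772870853
heading 6.068123503027152 0.3530453572457878
```

>>> {"api": "jog_arm", "payload": {"increments": [{"dx": 0.022,"dy": -0.014,"dz": -0.25,"ax": 0,"ay": 0,"az": 0,"gripper": -0.2},{"dx": 0.022,"dy": -0.014,"dz": -0.5,"ax": 0,"ay": 0,"az": 0,"gripper": -0.2},{"dx": 0.022,"dy": -0.014,"dz": -0.7,"ax": 0,"ay": 0,"az": 0,"gripper": -0.2},{"dx": 0.022,"dy": -0.014,"dz": -0.85,"ax": 0,"ay": 0,"az": 0,"gripper": -0.2},{"dx": 0.022,"dy": -0.014,"dz": -0.917,"ax": 0,"ay": 0,"az": 0,"gripper": -0.2},{"dx": 0.022,"dy": -0.014,"dz": -0.917,"ax": 0,"ay": 0,"az": 0,"gripper": -0.2}]}}

```text
time: 10.05
eef_pos: [0.6185, -0.2148, 0.0932]
tcp_rot: [0.999, 0.052, -0.0, -0.0]
contact_force: [0.0, 0.1, 0.2]
opening: 0.4
finger_force: 0.0
```

>>> {"api": "jog_arm", "payload": {"increments": [{"dx": -0.004,"dy": 0.04,"dz": 0,"ax": 0,"ay": 0,"az": 0,"gripper": -0.2},{"dx": -0.009,"dy": 0.08,"dz": 0,"ax": 0,"ay": 0,"az": 0,"gripper": -0.2},{"dx": -0.013,"dy": 0.12,"dz": 0,"ax": 0,"ay": 0,"az": 0,"gripper": -0.2},{"dx": -0.017,"dy": 0.16,"dz": 0,"ax": 0,"ay": 0,"az": 0,"gripper": -0.2},{"dx": -0.021,"dy": 0.2,"dz": 0,"ax": 0,"ay": 0,"az": 0,"gripper": -0.2}]}}

```text
time: 10.55
eef_pos: [0.6168, -0.1905, 0.0942]
tcp_rot: [0.999, 0.052, 0.001, 0.001]
contact_force: [0.2, -1.6, 0.3]
opening: 0.399
finger_force: 0.9
```

>>> {"api": "jog_arm", "payload": {"increments": [{"dx": -0.005,"dy": 0.048,"dz": 0,"ax": 0,"ay": 0,"az": 0,"gripper": -0.2},{"dx": -0.0105,"dy": 0.098,"dz": 0,"ax": 0,"ay": 0,"az": 0,"gripper": -0.2},{"dx": -0.016,"dy": 0.15,"dz": 0,"ax": 0,"ay": 0,"az": 0,"gripper": -0.2},{"dx": -0.0215,"dy": 0.2,"dz": 0,"ax": 0,"ay": 0,"az": 0,"gripper": -0.2},{"dx": -0.027,"dy": 0.25,"dz": 0,"ax": 0,"ay": 0,"az": 0,"gripper": -0.2},{"dx": -0.032,"dy": 0.3,"dz": 0,"ax": 0,"ay": 0,"az": 0,"gripper": -0.2},{"dx": -0.0375,"dy": 0.35,"dz": 0,"ax": 0,"ay": 0,"az": 0,"gripper": -0.2},{"dx": -0.043,"dy": 0.4,"dz": 0,"ax": 0,"ay": 0,"az": 0,"gripper": -0.2},{"dx": -0.048,"dy": 0.45,"dz": 0,"ax": 0,"ay": 0,"az": 0,"gripper": -0.2},{"dx": -0.0535,"dy": 0.5,"dz": 0,"ax": 0,"ay": 0,"az": 0,"gripper": -0.2}]}}

```text
time: 11.55
eef_pos: [0.6099, -0.1301, 0.0934]
tcp_rot: [0.999, 0.052, -0.0, -0.0]
contact_force: [0.5, -1.3, -0.6]
opening: 0.398
finger_force: 0.8
```

>>> {"api": "jog_arm", "payload": {"increments": [{"dx": -0.0055,"dy": 0.05,"dz": 0,"ax": 0,"ay": 0,"az": 0,"gripper": -0.2},{"dx": -0.0105,"dy": 0.1,"dz": 0,"ax": 0,"ay": 0,"az": 0,"gripper": -0.2},{"dx": -0.016,"dy": 0.15,"dz": 0,"ax": 0,"ay": 0,"az": 0,"gripper": -0.2},{"dx": -0.0215,"dy": 0.2,"dz": 0,"ax": 0,"ay": 0,"az": 0,"gripper": -0.2},{"dx": -0.027,"dy": 0.25,"dz": 0,"ax": 0,"ay": 0,"az": 0,"gripper": -0.2},{"dx": -0.032,"dy": 0.3,"dz": 0,"ax": 0,"ay": 0,"az": 0,"gripper": -0.2},{"dx": -0.0375,"dy": 0.35,"dz": 0,"ax": 0,"ay": 0,"az": 0,"gripper": -0.2},{"dx": -0.043,"dy": 0.4,"dz": 0,"ax": 0,"ay": 0,"az": 0,"gripper": -0.2},{"dx": -0.048,"dy": 0.45,"dz": 0,"ax": 0,"ay": 0,"az": 0,"gripper": -0.2},{"dx": -0.0535,"dy": 0.5,"dz": 0,"ax": 0,"ay": 0,"az": 0,"gripper": -0.2}]}}

```text
time: 12.55
eef_pos: [0.6035, -0.0702, 0.0934]
tcp_rot: [0.999, 0.052, -0.0, -0.0]
contact_force: [0.1, -1.4, 0.3]
opening: 0.397
finger_force: 0.8
```

```bash
cat > meas.py <<'E'
from h import *
np.set_printoptions(precision=4,suppress=True)
s=get_state(); w=cam('wrist'); cv2.imwrite('pics/wl.png',w['frame'])
print(s['eef_pos'],s['contact_force'],s['wrist_torque'])
m=cv2.inRange(cv2.cvtColor(w['frame'],cv2.COLOR_BGR2HSV),(100,100,40),(125,255,255))
k,l,st,c=cv2.connectedComponentsWithStats(m)
for i in range(1,k):
    if st[i,4]>15:
        p=onplane(w,c[i],.094)[0]; e=p[:2]-[.6182,-.2145]; h=np.radians(6.1)
        print(st[i],p,'along',e@[-np.sin(h),np.cos(h)],'lat',e@[np.cos(h),np.sin(h)])
E
python3 meas.py
```

```text
[ 0.6035 -0.0702  0.0934] [ 0.1098 -1.4339  0.2503] [-0.2573 -0.023  -0.0166]
[ 294  270   25   61 1313] [ 0.6038 -0.0817  0.094 ] along 0.1335499030856702 lat -0.00022689663696368045
```

>>> {"api": "jog_arm", "payload": {"increments": [{"dx": -0.0055,"dy": 0.05,"dz": 0,"ax": 0,"ay": 0,"az": 0,"gripper": -0.2},{"dx": -0.0105,"dy": 0.1,"dz": 0,"ax": 0,"ay": 0,"az": 0,"gripper": -0.2},{"dx": -0.016,"dy": 0.15,"dz": 0,"ax": 0,"ay": 0,"az": 0,"gripper": -0.2},{"dx": -0.0215,"dy": 0.2,"dz": 0,"ax": 0,"ay": 0,"az": 0,"gripper": -0.2},{"dx": -0.027,"dy": 0.25,"dz": 0,"ax": 0,"ay": 0,"az": 0,"gripper": -0.2},{"dx": -0.032,"dy": 0.3,"dz": 0,"ax": 0,"ay": 0,"az": 0,"gripper": -0.2},{"dx": -0.0375,"dy": 0.35,"dz": 0,"ax": 0,"ay": 0,"az": 0,"gripper": -0.2},{"dx": -0.043,"dy": 0.4,"dz": 0,"ax": 0,"ay": 0,"az": 0,"gripper": -0.2},{"dx": -0.048,"dy": 0.45,"dz": 0,"ax": 0,"ay": 0,"az": 0,"gripper": -0.2},{"dx": -0.0535,"dy": 0.5,"dz": 0,"ax": 0,"ay": 0,"az": 0,"gripper": -0.2}]}}

```text
time: 13.6
eef_pos: [0.5971, -0.0101, 0.0935]
tcp_rot: [0.999, 0.052, -0.0, -0.0]
contact_force: [0.5, -2.2, 0.6]
opening: 0.401
finger_force: 0.8
```

>>> {"api": "jog_arm", "payload": {"increments": [{"dx": -0.0055,"dy": 0.05,"dz": 0,"ax": 0,"ay": 0,"az": 0,"gripper": -0.2},{"dx": -0.0105,"dy": 0.1,"dz": 0,"ax": 0,"ay": 0,"az": 0,"gripper": -0.2},{"dx": -0.016,"dy": 0.15,"dz": 0,"ax": 0,"ay": 0,"az": 0,"gripper": -0.2},{"dx": -0.0215,"dy": 0.2,"dz": 0,"ax": 0,"ay": 0,"az": 0,"gripper": -0.2},{"dx": -0.027,"dy": 0.25,"dz": 0,"ax": 0,"ay": 0,"az": 0,"gripper": -0.2},{"dx": -0.032,"dy": 0.3,"dz": 0,"ax": 0,"ay": 0,"az": 0,"gripper": -0.2},{"dx": -0.037,"dy": 0.34,"dz": 0,"ax": 0,"ay": 0,"az": 0,"gripper": -0.2},{"dx": -0.041,"dy": 0.38,"dz": 0,"ax": 0,"ay": 0,"az": 0,"gripper": -0.2},{"dx": -0.045,"dy": 0.42,"dz": 0,"ax": 0,"ay": 0,"az": 0,"gripper": -0.2}]}}

```text
time: 14.5
eef_pos: [0.5917, 0.0401, 0.0935]
tcp_rot: [0.999, 0.052, -0.0, 0.0]
contact_force: [0.0, -1.9, 0.1]
opening: 0.402
finger_force: 0.8
```

```bash
python3 meas.py
```

```text
[0.5917 0.0401 0.0935] [ 0.0418 -1.8908  0.1265] [-0.2854 -0.018   0.0067]
[ 293  270   26   60 1310] [0.5922 0.0285 0.094 ] along 0.24443478065620716 lat -5.6586892312013304e-05
```

>>> {"api": "jog_arm", "payload": {"increments": [{"dx": -0.003,"dy": 0.025,"dz": 0,"ax": 0,"ay": 0,"az": 0,"gripper": -0.2},{"dx": -0.0055,"dy": 0.05,"dz": 0,"ax": 0,"ay": 0,"az": 0,"gripper": -0.2},{"dx": -0.008,"dy": 0.075,"dz": 0,"ax": 0,"ay": 0,"az": 0,"gripper": -0.2},{"dx": -0.0105,"dy": 0.1,"dz": 0,"ax": 0,"ay": 0,"az": 0,"gripper": -0.2},{"dx": -0.0135,"dy": 0.125,"dz": 0,"ax": 0,"ay": 0,"az": 0,"gripper": -0.2},{"dx": -0.016,"dy": 0.15,"dz": 0,"ax": 0,"ay": 0,"az": 0,"gripper": -0.2},{"dx": -0.0185,"dy": 0.17,"dz": 0,"ax": 0,"ay": 0,"az": 0,"gripper": -0.2},{"dx": -0.02,"dy": 0.19,"dz": 0,"ax": 0,"ay": 0,"az": 0,"gripper": -0.2}]}}

```text
time: 15.35
eef_pos: [0.5893, 0.0628, 0.0934]
tcp_rot: [0.999, 0.052, -0.0, -0.0]
contact_force: [-0.8, -1.8, 0.3]
opening: 0.401
finger_force: 0.8
```

>>> {"api": "jog_arm", "payload": {"increments": [{"dx": -0.001,"dy": 0.01,"dz": 0,"ax": 0,"ay": 0,"az": 0,"gripper": -0.2},{"dx": -0.002,"dy": 0.02,"dz": 0,"ax": 0,"ay": 0,"az": 0,"gripper": -0.2},{"dx": -0.003,"dy": 0.03,"dz": 0,"ax": 0,"ay": 0,"az": 0,"gripper": -0.2},{"dx": -0.004,"dy": 0.04,"dz": 0,"ax": 0,"ay": 0,"az": 0,"gripper": -0.2}]}}

```text
time: 15.75
eef_pos: [0.5889, 0.0674, 0.0935]
tcp_rot: [0.999, 0.052, -0.0, 0.0]
contact_force: [-0.0, -1.7, -1.1]
opening: 0.398
finger_force: 0.8
```

>>> {"api": "jog_arm", "payload": {"increments": [{"dx": -0.001,"dy": 0.01,"dz": 0,"ax": 0,"ay": 0,"az": 0,"gripper": -0.2},{"dx": -0.002,"dy": 0.02,"dz": 0,"ax": 0,"ay": 0,"az": 0,"gripper": -0.2},{"dx": -0.003,"dy": 0.03,"dz": 0,"ax": 0,"ay": 0,"az": 0,"gripper": -0.2},{"dx": -0.004,"dy": 0.04,"dz": 0,"ax": 0,"ay": 0,"az": 0,"gripper": -0.2}]}}

```text
time: 16.15
eef_pos: [0.5884, 0.0723, 0.0935]
tcp_rot: [0.999, 0.052, -0.0, -0.0]
contact_force: [-0.3, -1.4, -0.4]
opening: 0.404
finger_force: 0.8
```

>>> {"api": "jog_arm", "payload": {"increments": [{"dx": -0.0005,"dy": 0.007,"dz": 0,"ax": 0,"ay": 0,"az": 0,"gripper": -0.2},{"dx": -0.0015,"dy": 0.014,"dz": 0,"ax": 0,"ay": 0,"az": 0,"gripper": -0.2},{"dx": -0.002,"dy": 0.02,"dz": 0,"ax": 0,"ay": 0,"az": 0,"gripper": -0.2}]}}

```text
time: 16.45
eef_pos: [0.5885, 0.0744, 0.0936]
tcp_rot: [0.999, 0.052, 0.0, 0.0]
contact_force: [0.7, -3.2, 0.1]
opening: 0.399
finger_force: 1.6
```

>>> {"api": "jog_arm", "payload": {"increments": [{"dx": -0.0005,"dy": 0.005,"dz": 0,"ax": 0,"ay": 0,"az": 0,"gripper": -0.2},{"dx": -0.001,"dy": 0.01,"dz": 0,"ax": 0,"ay": 0,"az": 0,"gripper": -0.2},{"dx": -0.001,"dy": 0.01,"dz": 0,"ax": 0,"ay": 0,"az": 0,"gripper": -0.2}]}}

```text
time: 16.75
eef_pos: [0.5888, 0.0749, 0.094]
tcp_rot: [0.999, 0.052, 0.001, 0.001]
contact_force: [3.2, -5.2, 0.6]
opening: 0.4
finger_force: 2.6
```

```bash
python3 meas.py
```

```text
[0.5888 0.0749 0.094 ] [ 3.2493 -5.1857  0.6423] [-0.7552 -0.245  -0.0159]
[ 294  270   25   60 1314] [0.589  0.0632 0.094 ] along 0.27925916214562946 lat 0.0004869013658834638
```

View pics/wl.png

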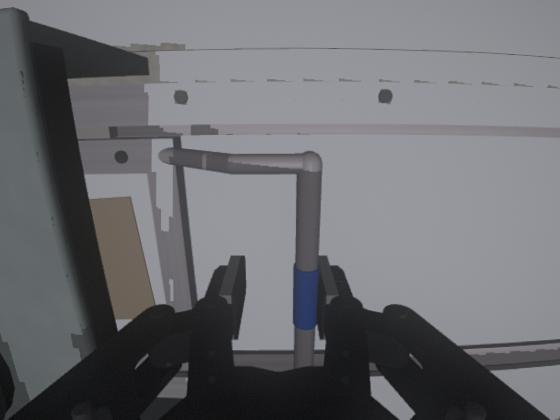

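The bar at (307,165–365) is just against the right finger, and the frame's rear edge lies under the hood mouth. The bar reads 279 mm along against the predicted 278 mm. I'll check squareness, then back off.

>>> {"api": "jog_arm", "payload": {"increments": [{"dx": 0.003,"dy": -0.03,"dz": 0,"ax": 0,"ay": 0,"az": 0,"gripper": -0.2},{"dx": 0.01,"dy": -0.1,"dz": 0,"ax": 0,"ay": 0,"az": 0,"gripper": -0.2},{"dx": 0.01,"dy": -0.1,"dz": 0,"ax": 0,"ay": 0,"az": 0,"gripper": -0.2},{"dx": 0.01,"dy": -0.1,"dz": 0,"ax": 0,"ay": 0,"az": 0,"gripper": -0.2}]}}

```text
time: 17.2
eef_pos: [0.589, 0.0637, 0.0933]
tcp_rot: [0.999, 0.052, -0.0, -0.0]
contact_force: [-0.6, 0.9, -0.5]
opening: 0.396
finger_force: 0.0
```

```bash
python3 meas.py; python3 - <<'E'
from h import *
s=get_state(); d=cam('wrist'); f=cv2.cvtColor(d['frame'],cv2.COLOR_BGR2GRAY).astype(float)
# bar: edges per row via strongest gradients near the bar
L=[];Rr=[]
for r in range(185,255,3):
    g=np.diff(cv2.GaussianBlur(f[r-2:r+3].mean(0)[None],(5,1),0)[0]); g=g[285:430]
    L.append((285+g.argmin(),r)); Rr.append((285+g.argmax(),r))
for e in (L,Rr):
    P=onplane(d,e,.09); vx,vy,x,y=cv2.fitLine(P[:,:2].astype(np.float32),cv2.DIST_HUBER,0,.001,.001).ravel(); print(e[0],e[-1],np.degrees(np.arctan2(vy,vx)))
print(s['contact_force'])
E
```

```text
[0.589  0.0637 0.0933] [-0.6382  0.8785 -0.5346] [-0.0419 -0.016  -0.0264]
[ 270  268   24   61 1313] [0.5895 0.063  0.094 ] along 0.2789467920372259 lat 0.0009182668387726529
(np.int64(289), 185) (np.int64(312), 254) 6.574046
(np.int64(293), 185) (np.int64(293), 254) 6.8150153
[ 0.14269373 -0.4967434  -0.12367633]
```

>>> {"api": "jog_arm", "payload": {"increments": [{"dx": 0,"dy": 0,"dz": 0.15,"ax": 0,"ay": 0,"az": 0,"gripper": -0.2},{"dx": 0,"dy": 0,"dz": 0.4,"ax": 0,"ay": 0,"az": 0,"gripper": -0.2},{"dx": 0,"dy": 0,"dz": 0.7,"ax": 0,"ay": 0,"az": 0,"gripper": -0.2},{"dx": 0,"dy": -0.3,"dz": 1,"ax": 0,"ay": 0,"az": 0,"gripper": -0.2},{"dx": 0,"dy": -0.7,"dz": 1,"ax": 0,"ay": 0,"az": 0,"gripper": -0.2},{"dx": 0,"dy": -1,"dz": 1,"ax": 0,"ay": 0,"az": 0,"gripper": -0.2},{"dx": 0,"dy": -1,"dz": 1,"ax": 0,"ay": 0,"az": 0,"gripper": -0.2}]}}

```text
time: 18.0
eef_pos: [0.5894, -0.0599, 0.2141]
tcp_rot: [0.999, 0.05, 0.001, 0.001]
contact_force: [0.4, 0.8, -0.6]
opening: 0.402
finger_force: 0.0
```

```bash
python3 meas.py; python3 - <<'E'
from h import *
np.set_printoptions(precision=4,suppress=True)
s=cam('side'); w=cv2.imread('pics/wl.png')
cv2.imwrite('pics/fin.png',np.hstack([cv2.resize(s['frame'][90:310,160:400],None,fx=1.6,fy=1.6),cv2.resize(w,None,fx=.7,fy=352/420)]))
E
```

```text
[ 0.5894 -0.0599  0.2141] [ 0.4402  0.7814 -0.5551] [ 0.0372 -0.0074 -0.0052]
[119 177  18  36 438] [0.5896 0.0622 0.094 ] along 0.2781219407483483 lat 0.0010080447047518329
```

View pics/fin.png

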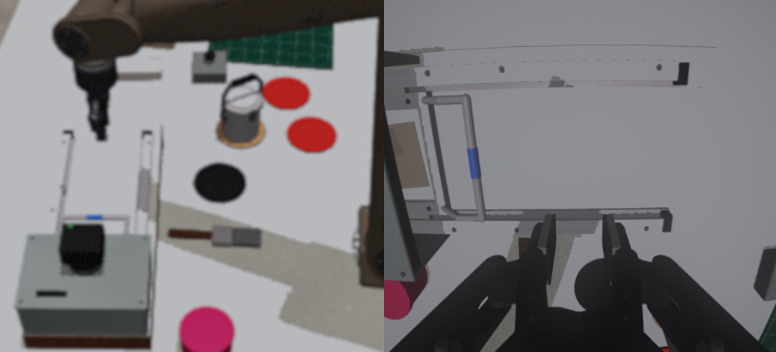

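The picture shows the washer standing upright on the cork mat at (240,120) and the carriage under the hood with its bar square at (95,217). The gripper is clear of everything, so I'm handing in.

```bash
python3 -c "
from plant import job; print(job.sign_off())"
```

```text
the job is handed in; nothing more can be done
None
```

The job is handed in: the washer stands upright on the cork mat, the carriage is home against its end stops (it came up against resistance at the predicted point, and I stopped at about 5 N), and the arm is clear of everything.

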